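# Load the test card and hold the bayonet plug on

### The arm

A 6-joint arm with a two-finger parallel gripper is mounted at the origin on the work surface. World frame = base frame: x ahead of the robot, y to its left, z up, the work surface at z = 0. Lengths are in mm, angles in rad, forces in N, time in s.
With the tool pointing down it reaches from about 275 to 750 mm from the base axis. Payload 10.2 kg.
Tool frame: the origin (TCP) lies midway between the tips of the shut fingers; the grasp point (between the pads) lies 19 mm behind it; z points along the fingers, y is the line along which they close (so a half turn about z gives the same grasp; the last joint's range is limited). The gripper opens to 85 mm and grips with 20 to 120 N. Pads are 22 mm wide; open, the fingers measure 114 mm over their backs; the gripper's body (76 mm by 85 mm) begins 54 mm behind the grasp point. The pads swing forward as they close: fully open they stand 13 mm farther back than shut.
Start: joints at [0.941, 0.313, 1.498, -0, 1.331, -0.223], TCP at [207.741, 482.156, 231.294] pointing down, gripper open.
Joint ranges: [-2.94, 2.94], [-0.97, 2.17], [0.19, 2.56], [-1.23, 4.37], [0.02, 3.11], [-2.88, 2.88]. Speed limits (rad/s): [2.39, 2.39, 3.01, 3.14, 3.14, 3.14].

### API

Orientations are given as a unit quaternion [w, x, y, z].
In Python, from rig import ctrl gives the robot as it stands.
- The arm moves only by the tool send_rows, never from a script. Its argument "targets" is a list of rows, each an object with "offset": the shift along the world's x, y, z in cm, a list of three; "spin": the turn about the world's z in rad. A call has 1 to 8 rows; each row is the pose to reach, as a shift and turn from the pose commanded when the call began; what a row does not reach only later rows make up. A row lasts 1/12 s, in which the tool goes at most 41.7 mm and 7.16 degrees, less where a joint would pass 70% of its speed; a pose out of reach is approached as far as the arm can. A call with a gripper value outside its range is refused whole. "grip" is the opening, from 0 (shut) to 1 (fully open), set as the call begins (left out, the last holds). The fingers move at their own pace and stop on an object; "squeeze" is the grip in N (left out, the last holds). Time passes only in rows, so rows that repeat a pose let the fingers close. It gives the time, the measured TCP pose, the force, the opening and the grip force at its end, in the units of the state.
- ctrl.sense(): the state, without advancing time (a new reading comes with each control period).
- ctrl.capture(name): name is "scene" or "top"; returns (picture, depth): 384x512x3 uint8, red, green, blue; 384x512 float32, mm along the optical axis (not along the pixel's ray), 0 where there is no reading.
- ctrl.calibration(name): a dict with "fx", "fy", "cx", "cy" (pixels), "k1" (the pictures are not rectified: a ray, as slopes to the right and down, at radius r is drawn at 1 + k1 r^2 times it, then the intrinsics apply), "view" (4x4, takes a point from world to camera coordinates). Camera axes: x right, y down, z forward; pixel columns grow to the right and rows downward; lengths in mm; the calibration is good to about 2 mm. A picture is of the moment at which its call begins. calibration takes no time and is no camera call.
- ctrl.finish_job(): hands the job in; it is judged then, once.
Trained networks look in the newest picture that a camera, given by its name, has taken for a name from the list of things; names that differ only in an ending like _2 or _b are one class to them, and where a whole thing is asked for, a point or a joint stands for the part that bears it (a point fixed in the world has none). Each returns a list of dicts, best first, with "conf" (0 to 1); they miss things now and then, are a little off and sometimes report something else, mostly with a low value. They report only what shows in the picture. A call takes as long as a camera call. They do not tell look-alikes from the thing itself.
- ctrl.search_frame(camera, query): "box" ([left, top, right, bottom] in pixels, round what is visible of it).
- ctrl.place_of(camera, query): "uv" ([column, row] in pixels: a listed point, or the origin of a listed thing).
The state is a dict: "time_s": time; "joints": joint angles; "dq": joint speeds; "tau": joint torques, N m; "eef_pos": TCP position; "ee_rot": TCP orientation; "force": force on the tool from outside, world axes, zero at the start; "wrist_torque": the same for the moment, N m; "grip_width": opening from 0.0 (shut) to 1.0 (fully open); "grip_force": force on a finger pad.
Only numpy, scipy, OpenCV 4.12 (cv2) and the standard library are available. Lean on these libraries where they do the work, as an engineer would, in place of code of your own. Each camera call takes 0.05 s, during which the arm holds its last target. There are 200 camera calls.

### The job

Take the red-handled card out of the rack, slide it fully home in the slot of the white test console and let go of it. Then take the blue-handled bayonet plug from its stand, push it into the console's round socket with its pins in the two notches, twist it a quarter turn clockwise (seen from above) to the stop and finish while still gripping it there, because the socket's spring turns it back if you let go. Leave the grey-handled card and everything else on the bench alone.

Things in the scene. Friction and masses are not known exactly. Their poses are not given: they have to be found in the camera images.
- card_mid (a point): Centre of the loose red-handled green card, 60 g, 90 mm tall: board 70 (its x) x 6 (y) mm, 66 mm tall, its lowest 5 mm only 4 mm thick; on top a red handle 44 (x) x 12 (y) x 30 mm. This point is 45 mm above the bottom; the handle's centre is 30 mm above it. z up, x along the length; either end may lead. It stands 30 mm deep in one of the rack's two slots.
- spare_mid (a point): Centre of the other card, grey handle, otherwise the same; it stands in the rack's other slot. Leave it there.
- rack: Grey fixed card rack, 100 (x) x 130 (y) x 40 mm tall, origin at the centre of its underside; two slots along x at y = +35 and -35 mm, 9.5 mm wide, 30 mm deep. The rack and the plug stand may be on either side of the console.
- plug_mid (a point): Centre of the loose bayonet plug, 90 g, 70 mm tall: steel shaft 27 mm diameter; brass cross pin, a 9 mm round bar along x, 51 mm end to end; 34 mm collar; on top a blue bar grip 46 (x) x 16 (y) x 34 mm. This point is 35 mm above the bottom, the grip's centre 18 mm above it, the pin's axis 21 mm below it. z up. Same after a half turn.
- stand: Grey fixed plug stand, 80 x 80 x 22 mm tall, origin at the centre of its underside; the plug stands upright in a hole in its top, 31 mm diameter, 8 mm deep.
- console: White fixed test console, 170 (x) x 260 (y) x 64 mm tall, origin at the centre of its underside; its flat top holds the card slot at y = -60 mm and the bayonet socket at y = +60 mm.
- slot_mouth (a point): Centre of the mouth of the card slot, level with the console's top, between two red stripes. z up; the slot runs along this frame's x, 72.5 mm long, 8.5 mm wide, 36 mm deep with a solid floor, its mouth slightly chamfered. A card fully home has its centre 9 mm above this point.
- socket_mouth (a point): Centre of the round socket's mouth, level with the console's top, z up. Fixed lip 5 mm thick, bore 30 mm diameter, two notches along this frame's +x and -x, 12 mm wide, reaching 27 mm out, for the plug's pin. The pin lands in sprung saddles when the plug's centre is 17.5 mm above this point; pushed 6 to 12 mm further, it is clear under the lip and can turn.
- plunger (a joint): How far the socket's sprung saddles are pushed down, m: 0 at rest, 0.012 at the bottom. The push takes 3 N to start, rising 0.4 N per mm. About 0.006 with the pin turned and resting up against the lip.
- rotor (a joint): How far the saddles are turned, rad: 0 in line with the notches, growing clockwise from above to the stop at 1.5. A return spring resists with 0.02 N m at 0 rising to 0.095 N m at the stop. The pin has about 0.1 rad of play in the saddles: turn the plug about 1.58 rad from the notches.
- meter: Bystander: loose yellow multimeter with a black face, 85 x 160 x 36 mm, origin at the centre of its underside, lies between robot and console.
- disc_a: Bystander: loose steel disc electrode, 48 mm diameter, 14 mm thick with a 10 mm stud to 28 mm, origin under its centre, on the robot's left.
- disc_b: Bystander: the same kind of steel electrode on the robot's right.
- flask: Bystander: loose steel flask, 68 mm diameter, 200 mm tall, origin under its centre, far left.
- driver: Bystander: loose screwdriver with orange handle lying beyond the console.
Not all that is in view belongs to the job. What is shaped like the part that bears plug_mid but orange is not meant. What is shaped like the part that bears card_mid but yellow is not meant.

How it is judged (in metres and radians):
On the way, in this order (a step that is already met when the one before it is completed fails the run):
1. the red-handled card is fully home in the console's slot and let go (z of card_mid in the frame of slot_mouth below 0.0125 m and horizontal distance between card_mid and slot_mouth below 0.007 m and angle between card_mid's own z axis and vertical below 0.13 rad and contact force between the fingers and card below 0.1 N), for 0.2 s.
2. the plug is pushed into the socket, against the spring (value of joint plunger above 0.0045 m and horizontal distance between plug_mid and socket_mouth below 0.006 m), for 0.1 s.
3. the plug is twisted a quarter turn against the return spring (value of joint rotor above 1.25 rad), for 0.2 s.
At the end, for the whole second after the job is handed in: Red-handled card in the slot within 3.5 mm of its floor, upright, not touched by the fingers; plug upright in the socket (6 mm, 0.12 rad), pin under the lip, saddles down more than 4 mm and turned over 1.25 rad clockwise, plug over 1.2 rad; fingers grip the plug with over 1.5 N (all of step 1 and value of joint rotor above 1.25 rad and value of joint plunger above 0.004 m and z of plug_mid in the frame of socket_mouth below 0.0145 m and horizontal distance between plug_mid and socket_mouth below 0.006 m and angle between plug_mid's own z axis and vertical below 0.12 rad and angle between the x axis of plug_mid and the x axis of socket_mouth, either way round above 1.2 rad and contact force between the fingers and plug above 1.5 N); the arm keeps its last pose, push and grip.
It fails at once if a bystander or the grey-handled card is shifted by more than 25 mm (distance of any of meter, disc_a, disc_b, flask, driver, spare_mid from where it was at the start of the episode above 0.025 m).
It also fails if it takes over 69 s, if anything falls off the work surface, if the arm or the gripper's body presses on something with over 40 N, if the wrist force passes 120 N, or if a joint passes its speed limit or range.

## Working session

There is one attempt and no reset: what is moved stays moved. The work goes in short steps, Python scripts to look and compute and a tool call to move; the robot and the scene stay as the last step left them, time stands still between calls to the robot, and variables do not carry over. Pictures are saved under pics/ and viewed, at most 10 in all, crops included, and the job is handed in when it is done.

Besides the shell and the picture viewer there is one more tool, called after ">>>" as name(argument=value, ...) on one line, values as JSON. send_rows: Moves the arm, as the interface text tells. Its arguments: {"type":"object","properties":{"targets":{"type":"array"},"grip":{"type":"number"},"squeeze":{"type":"number"}},"required":["targets"]}

```bash
mkdir -p pics; ls; cat > h.py <<'E'
import numpy as np,cv2
from rig import ctrl
def save(name,fn):
    im,d=ctrl.capture(name); cv2.imwrite('pics/'+fn,im[:,:,::-1]); np.save('pics/'+name+'_d.npy',d); return im,d
def ray(name,uv):
    c=ctrl.calibration(name); x=(uv[0]-c['cx'])/c['fx']; y=(uv[1]-c['cy'])/c['fy']
    p=np.array([x,y]);q=p.copy()
    for _ in range(20): q=p/(1+c['k1']*(q@q))
    V=np.array(c['view']); R=V[:3,:3]; t=V[:3,3]
    return -R.T@t, R.T@np.array([q[0],q[1],1.])
def at_z(name,uv,z):
    o,d=ray(name,uv); return o+d*(z-o[2])/d[2]
def at_depth(name,uv,dep):
    o,d=ray(name,uv); return o+d*dep
def cloud(name,d):
    c=ctrl.calibration(name); vv,uu=np.mgrid[:384,:512]
    p=np.stack([(uu-c['cx'])/c['fx'],(vv-c['cy'])/c['fy']],-1); q=p.copy()
    for _ in range(20): q=p/(1+c['k1']*(q**2).sum(-1,keepdims=True))
    V=np.array(c['view']); R=V[:3,:3]; t=V[:3,3]
    C=np.concatenate([q,np.ones(q.shape[:2]+(1,))],-1)*d[...,None]
    return (C-t)@R
def proj(name,P):
    c=ctrl.calibration(name);V=np.array(c['view']);q=V[:3,:3]@np.array(P)+V[:3,3];q=q[:2]/q[2];q=q*(1+c['k1']*(q@q))
    return [c['fx']*q[0]+c['cx'],c['fy']*q[1]+c['cy']]
E
python3 - <<'E'
from h import *
s=ctrl.sense(); print(s)
for n in ('scene','top'):
    save(n,n+'0.png'); print(n,ray(n,[256,192]))
    for q in ('card_mid','spare_mid','plug_mid','slot_mouth','socket_mouth','rack','stand','console'):
        print(q,[(np.round(r['uv']).tolist(),round(r['conf'],2)) for r in ctrl.place_of(n,q)][:4])
E
```

```text
pics
{'time_s': 0.0, 'joints': array([ 9.40573665e-01,  3.13440923e-01,  1.49843704e+00,  6.74459214e-06,
        1.33100470e+00, -2.23398090e-01]), 'dq': array([-0.00052902,  0.00011553, -0.00100387,  0.00062309, -0.00092045,
        0.00123488]), 'tau': array([ 2.97883207e-04, -4.12256062e+01, -2.59750110e+01, -1.58382923e-04,
        4.07106592e-03,  8.89525381e-06]), 'eef_pos': array([207.59265871, 481.93302372, 230.73974048]), 'ee_rot': array([-2.69992694e-04,  2.02013179e-01,  9.79382591e-01, -5.85783771e-04]), 'force': array([-0.22781647, -0.38044149, -0.19564999]), 'wrist_torque': array([ 0.01163038, -0.02057971,  0.0209218 ]), 'grip_force': 0.0, 'grip_width': 0.9994338010401919}
scene (array([1398.23223587,  278.27630145,  932.75717855]), array([-0.67308115, -0.15479824, -0.72321563]))
card_mid [([414.0, 191.0], 0.64), ([372.0, 176.0], 0.54)]
spare_mid [([342.0, 174.0], 0.59)]
plug_mid [([116.0, 147.0], 0.82), ([355.0, 188.0], 0.72), ([147.0, 168.0], 0.7), ([119.0, 181.0], 0.52)]
slot_mouth [([186.0, 188.0], 0.61)]
socket_mouth [([230.0, 196.0], 0.73), ([118.0, 150.0], 0.38)]
rack [([356.0, 192.0], 0.7)]
stand [([125.0, 166.0], 0.92)]
console [([211.0, 208.0], 0.57)]
top (array([ 500.4156755 ,   78.99431359, 1531.61215491]), array([ 0.05651602, -0.01423553, -0.99831084]))
card_mid [([152.0, 229.0], 0.56), ([120.0, 215.0], 0.54)]
spare_mid []
plug_mid [([346.0, 215.0], 0.64), ([370.0, 191.0], 0.62), ([378.0, 223.0], 0.5)]
slot_mouth [([303.0, 178.0], 0.9)]
socket_mouth [([267.0, 182.0], 0.79)]
rack [([168.0, 226.0], 0.69), ([381.0, 223.0], 0.62)]
stand [([377.0, 223.0], 0.59)]
console [([284.0, 183.0], 0.75)]
```

View pics/scene0.png

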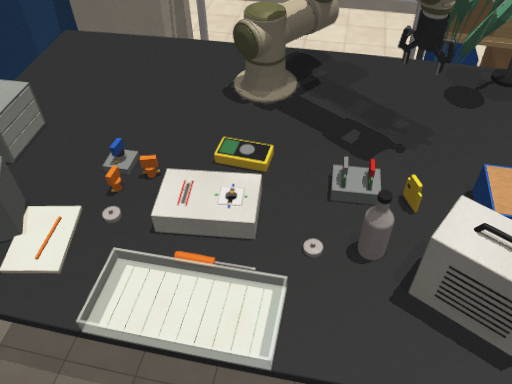

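View pics/top0.png

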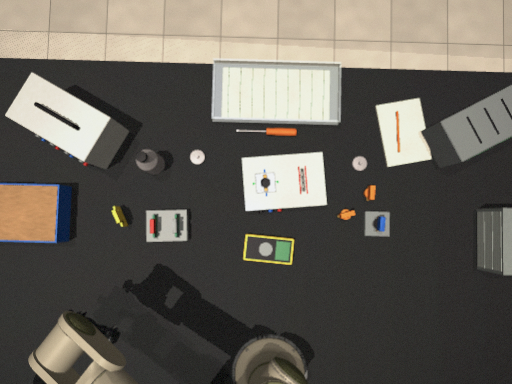

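Scene: the red card stands in the rack at scene (372,170) / top (153,227). The grey card is at scene (345,170). The blue plug is at scene (117,150) / top (381,223). The console slot is at top (303,179) and the socket at (266,183). The orange plugs and the yellow card are decoys. Next I'll measure with the depth cloud.

```bash
cat >> h.py <<'E'
def rect(P):
    (c,s,a)=cv2.minAreaRect(P[:,:2].astype(np.float32)); 
    if s[0]<s[1]: s=s[::-1]; a+=90
    a=(a+90)%180-90
    return 'c',np.round(c,1),'size',np.round(s,1),'long-axis yaw',round(float(np.radians(a)),3),'n',len(P)
def measure(n,fn):
    im,d=save(n,fn); X=cloud(n,d); h=cv2.cvtColor(im,cv2.COLOR_RGB2HSV); H,S,V=[h[...,i].astype(int) for i in range(3)]
    z=X[...,2]; ok=d>0
    return im,X,H,S,V,z,ok
E
python3 - <<'E'
from h import *
ctr={}
for n in ('top','scene'):
    print(n,{k:ctrl.calibration(n)[k] for k in('fx','fy','cx','cy','k1')})
    im,X,H,S,V,z,ok=measure(n,n+'1.png')
    def comp(m,lab,amin=6):
        k,L,st,ce=cv2.connectedComponentsWithStats(m.astype(np.uint8),connectivity=8)
        for i in range(1,k):
            if st[i,4]>=amin:
                P=X[L==i]; print(lab,np.round(ce[i]),'z',np.round(np.percentile(P[:,2],[5,50,95])),np.round(P[:,:2].mean(0)),*rect(P))
    red=((H<6)|(H>174))&(S>150)&(V>80)&ok
    blue=(H>105)&(H<130)&(S>150)&(V>80)&ok
    b=(X[...,0]>200)&(X[...,0]<750)&(np.abs(X[...,1])<650)
    comp(red&b&(z>60)&(z<140),'red'); comp(blue&b&(z>40)&(z<120),'blue')
    comp((S<60)&(V>140)&b&(abs(z-64)<8)&ok,'white',300)
    comp((S<60)&(V>60)&b&(abs(z-40)<5)&ok,'rack',150)
    comp((S<60)&(V>60)&b&(abs(z-22)<5)&ok,'stand',80)
    comp((S<60)&b&(z>95)&(z<125)&ok,'grey',6)
for n,q in(('top',['slot_mouth','socket_mouth']),('scene',['slot_mouth','socket_mouth'])):
    for k in q:
        for r in ctrl.place_of(n,k)[:1]: print(n,k,at_z(n,r['uv'],64),r['conf'])
E
```

```text
top {'fx': 461.03971363289816, 'fy': 461.03971363289816, 'cx': 255.03410514404658, 'cy': 190.10767574145336, 'k1': -0.005819260158028841}
red [152. 225.] z [ 95. 100. 105.] [470. 378.] c [469.7 378.9] size [40.1 11.4] long-axis yaw 0.017 n 47
blue [381. 224.] z [81. 84. 89.] [ 493. -338.] c [ 493.  -338.8] size [41.7 16.1] long-axis yaw -0.046 n 73
white [284. 181.] z [60. 65. 70.] [620. -30.] c [620.3 -31.4] size [260.3 170.7] long-axis yaw -1.472 n 3953
rack [168. 226.] z [36. 40. 44.] [469. 339.] c [469.1 342. ] size [129.3 100. ] long-axis yaw -1.518 n 838
rack [261. 248.] z [36. 38. 43.] [404.  37.] c [404.1  38.1] size [91.2 66.3] long-axis yaw 1.508 n 472
stand [375. 224.] z [18. 23. 26.] [ 491. -335.] c [ 490.9 -338.9] size [81.4 78.9] long-axis yaw -1.553 n 388
grey [105. 150.] z [ 98. 111. 124.] [700. 528.] c [699.5 528.5] size [113.6   5.6] long-axis yaw -0.506 n 121
grey [446. 153.] z [ 97. 111. 124.] [ 717. -533.] c [ 716.4 -533.3] size [80.3  8.2] long-axis yaw 0.537 n 106
grey [154. 165.] z [ 98. 112. 125.] [656. 375.] c [659.8 378.1] size [65.4 26.2] long-axis yaw -0.
[... 1087 characters left out ...]
 yaw -1.514 n 93
stand [205. 230.] z [18. 22. 26.] [705. -17.] c [704.9 -20.2] size [257.6   7.9] long-axis yaw -1.463 n 247
grey [345. 163.] z [ 96. 100. 103.] [476. 310.] c [473.  308.8] size [44.6 10.3] long-axis yaw 0.077 n 55
grey [  9. 182.] z [ 99. 112. 124.] [ 720. -530.] c [ 715.7 -532.5] size [73.4  3.7] long-axis yaw 0.499 n 100
grey [376. 229.] z [ 97. 110. 124.] [696. 394.] c [688.7 395.4] size [67.6 33.5] long-axis yaw 1.396 n 257
top slot_mouth [634.90949872 -86.95860215  64.        ] 0.75
top socket_mouth [614.6563672   27.83276263  64.        ] 0.61
scene slot_mouth [622.82805034 -85.2642575   64.        ] 0.63
scene socket_mouth [611.93175689  36.48746235  64.        ] 0.75
```

```bash
python3 - <<'E'
from h import *
t=cv2.imread('pics/top1.png')[145:220,235:335]; s=cv2.imread('pics/scene1.png')[160:240,145:270]
t=cv2.resize(t,(600,450),interpolation=cv2.INTER_CUBIC)
cv2.imwrite('pics/ct.png',t); cv2.imwrite('pics/cs.png',cv2.resize(s,(750,480),interpolation=cv2.INTER_CUBIC))
for n in('top','scene'):
    im=cv2.imread(f'pics/{n}1.png'); h=cv2.cvtColor(im,cv2.COLOR_BGR2HSV).astype(int); X=cloud(n,np.load(f'pics/{n}_d.npy'))
    g=np.abs(X[...,2]-64)<10
    for lab,m in(('red',((h[...,0]<8)|(h[...,0]>172))&(h[...,1]>70)),('green',(h[...,0]>45)&(h[...,0]<85)&(h[...,1]>60)),('blue',(h[...,0]>100)&(h[...,0]<130)&(h[...,1]>70))):
        m=m&g&(abs(X[...,0]-620)<85)&(abs(X[...,1]+31)<130)
        k,L,st,ce=cv2.connectedComponentsWithStats(m.astype(np.uint8))
        for i in range(1,k):
            vv,uu=np.nonzero(L==i); w=h[vv,uu,1]
            P=np.array([at_z(n,(u,v),64) for u,v in zip(uu,vv)])[:,:2]; c=(P*w[:,None]).sum(0)/w.sum()
            yaw=0
            if len(P)>5: vx,vy,_,_=cv2.fitLine(P.astype(np.float32),cv2.DIST_L2,0,.01,.01).ravel(); yaw=np.arctan(vy/vx)
            print(n,lab,np.round(ce[i]),np.round(c,1),len(P),round(yaw,3))
E
```

```text
top red [300. 180.] [624.5 -79.9] 43 0.108
top red [306. 180.] [ 627.8 -100. ] 33 0.097
top green [277. 182.] [619.1  -8.2] 2 0
top green [253. 183.] [611.2  67.4] 3 0
top blue [264. 170.] [653.1  34.2] 2 0
top blue [266. 194.] [577.7  26. ] 3 0
scene red [181. 192.] [627.4 -99.2] 48 0.099
scene red [189. 193.] [624.4 -78.7] 49 0.102
scene green [216. 194.] [616.7  -7.5] 4 0
scene green [245. 196.] [609.3  68.6] 3 0
scene blue [233. 185.] [574.8  26.8] 3 0
scene blue [228. 206.] [650.2  34.3] 6 0.262
```

View pics/ct.png

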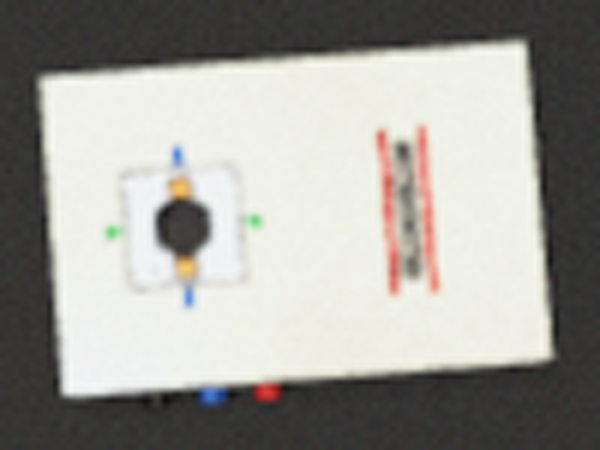

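View pics/cs.png

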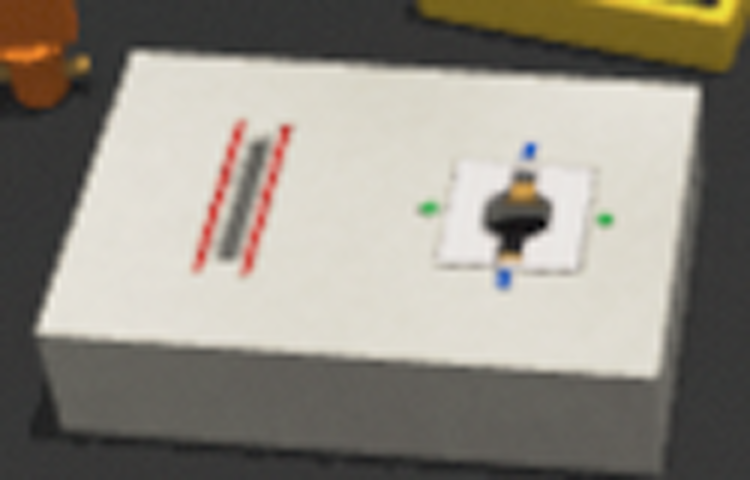

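The slot is at about (626,-89.8) and the socket at about (614,29.8), both at yaw 0.10, judging by the stripes at top crop (410,210) and the notches with brass saddles at (183,225). The card is at (469.7,378.7), yaw 0.04. I'll move above it.

>>> send_rows(targets=[{"offset":[3.3,-1.3,0],"spin":0.06},{"offset":[6.6,-2.6,0],"spin":0.12},{"offset":[9.9,-3.9,-0.5],"spin":0.18},{"offset":[13.2,-5.2,-1],"spin":0.24},{"offset":[16.5,-6.5,-2],"spin":0.3},{"offset":[19.8,-7.8,-3],"spin":0.36},{"offset":[23,-9.1,-4],"spin":0.42},{"offset":[26.2,-10.3,-5],"spin":0.45}], grip=0.5)

```text
time_s: 1.87
eef_pos: [471.3, 378.1, 180.8]
ee_rot: [0.0, -0.023, 1.0, -0.0]
force: [-0.0, 1.3, 0.3]
grip_width: 0.501
grip_force: 0.0
```

>>> send_rows(targets=[{"offset":[0,0,-1]},{"offset":[0,0,-2]},{"offset":[0,0,-3]},{"offset":[0,0,-3.5]},{"offset":[0,0,-3.5]}])

```text
invalid input
```

```bash
python3 - <<'E'
from h import *
s=ctrl.sense(); print(s['eef_pos'],s['ee_rot'],s['force'],s['joints'],s['grip_width'])
p=s['eef_pos']
save('scene','s2.png');im=cv2.imread('pics/s2.png'); u,v=map(int,proj('scene',[470,379,100])); print(u,v)
cv2.imwrite('pics/s2c.png',cv2.resize(im[v-60:v+50,u-70:u+70],(763,600),interpolation=cv2.INTER_CUBIC))
E
```

```text
[471.28716593 378.13546345 180.82302207] [ 1.12691495e-05 -2.30041318e-02  9.99735370e-01 -6.17583380e-06] [-0.02224755  1.273492    0.29800553] [ 4.82495004e-01  5.26673694e-01  1.31676992e+00 -2.18741417e-05
  1.29813432e+00 -1.13430775e+00] 0.5013696609567186
372 164
```

View pics/s2c.png

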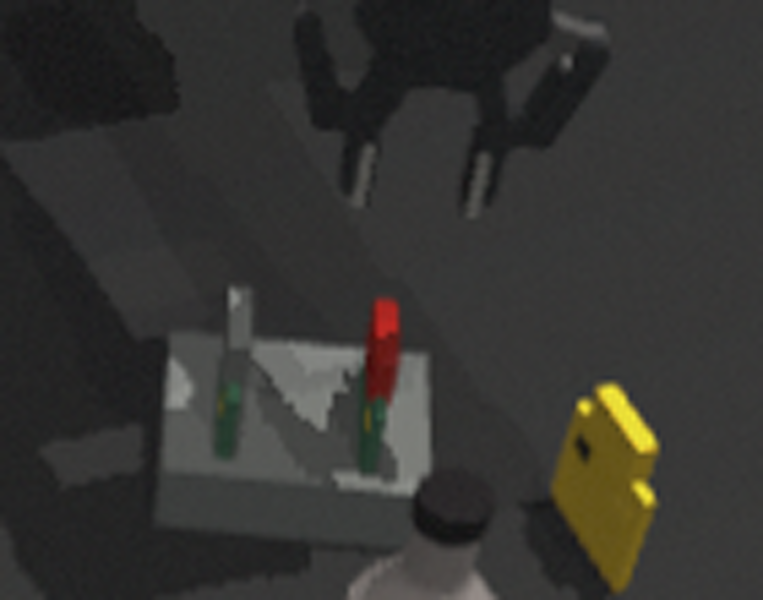

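Picture: the open fingers straddle the red handle at (383,345) of the crop, clear of the grey card at (238,320). I'll descend and grip.

>>> send_rows(targets=[{"offset":[-0.1,0,-2],"spin":0},{"offset":[-0.1,0,-4.5],"spin":0},{"offset":[-0.1,0,-7],"spin":0},{"offset":[-0.1,0,-9],"spin":0},{"offset":[-0.1,0,-10.5],"spin":0},{"offset":[-0.1,0,-11.5],"spin":0},{"offset":[-0.1,0,-11.5],"spin":0},{"offset":[-0.1,0,-11.5],"spin":0}])

```text
time_s: 2.58
eef_pos: [468.9, 379.3, 66.6]
ee_rot: [0.0, -0.022, 1.0, 0.0]
force: [0.8, 0.7, 0.5]
grip_width: 0.503
grip_force: 0.0
```

>>> send_rows(targets=[{"offset":[0,0,0],"spin":0},{"offset":[0,0,0],"spin":0},{"offset":[0,0,0],"spin":0},{"offset":[0,0,0],"spin":0},{"offset":[0,0,0],"spin":0},{"offset":[0,0,0],"spin":0}], grip=0, squeeze=40)

```text
time_s: 3.08
eef_pos: [469.3, 379.4, 67.4]
ee_rot: [0.001, -0.022, 1.0, 0.0]
force: [-1.3, -0.5, 6.3]
grip_width: 0.131
grip_force: 40.3
```

>>> send_rows(targets=[{"offset":[0,0,1],"spin":0},{"offset":[0,0,2],"spin":0},{"offset":[0,0,3.5],"spin":0},{"offset":[0,0,5.5],"spin":0},{"offset":[0,0,8],"spin":0},{"offset":[0,0,10.5],"spin":0},{"offset":[0,0,12.5],"spin":0},{"offset":[0,0,12.5],"spin":0}])

```text
time_s: 3.75
eef_pos: [470.1, 379.9, 196.7]
ee_rot: [0.004, -0.022, 1.0, 0.002]
force: [1.4, 0.6, -0.2]
grip_width: 0.13
grip_force: 39.4
```

>>> send_rows(targets=[{"offset":[1,-3.5,0],"spin":0.01},{"offset":[2,-7,0],"spin":0.02},{"offset":[3,-10.5,0],"spin":0.03},{"offset":[4,-14,0],"spin":0.04},{"offset":[5,-17.5,0],"spin":0.05},{"offset":[6,-21,0],"spin":0.05},{"offset":[7,-24.5,0],"spin":0.05},{"offset":[8,-28,0],"spin":0.05}])

```text
time_s: 4.42
eef_pos: [548.6, 97.4, 191.1]
ee_rot: [-0.0, -0.047, 0.999, 0.0]
force: [1.0, 0.7, -0.7]
grip_width: 0.136
grip_force: 39.4
```

>>> send_rows(targets=[{"offset":[1.3,-3.2,0],"spin":0},{"offset":[2.6,-6.4,0],"spin":0},{"offset":[3.9,-9.6,0],"spin":0},{"offset":[5.2,-12.8,0],"spin":0},{"offset":[6.5,-16,0],"spin":0},{"offset":[7.6,-18.8,0],"spin":0},{"offset":[7.6,-18.8,0],"spin":0},{"offset":[7.6,-18.8,0],"spin":0}])

```text
time_s: 5.08
eef_pos: [624.5, -90.1, 190.4]
ee_rot: [-0.001, -0.045, 0.999, 0.0]
force: [-0.5, 0.0, -0.5]
grip_width: 0.135
grip_force: 39.5
```

```bash
python3 - <<'E'
from h import *
s=ctrl.sense(); print(s['eef_pos'],s['ee_rot'],s['force'],s['joints'][5],s['grip_width'],s['grip_force'])
for n in('scene','top'):
    im,X,H,S,V,z,ok=measure(n,n+'3.png')
    m=((H<7)|(H>173))&(S>120)&(V>60)&ok&(z>150)&(z<240)&(abs(X[...,1]+90)<60); print(n,m.sum())
    if m.sum()>5: print(rect(X[m]),np.percentile(X[m],[2,98],axis=0).round(1).tolist())
    g=(H>40)&(H<85)&(S>50)&ok&(z>95)&(z<210)&(abs(X[...,1]+90)<60)
    if g.sum()>5: print('board',rect(X[g]),np.percentile(X[g],[2,98],axis=0).round(1).tolist())
im=cv2.imread('pics/scene3.png'); cv2.imwrite('pics/s3c.png',cv2.resize(im[100:250,100:290],(760,600),interpolation=cv2.INTER_CUBIC))
E
```

```text
[624.53273027 -90.12623581 190.38593112] [-6.78835452e-04 -4.54639476e-02  9.98965707e-01  2.91999019e-04] [-0.51551114  0.03906644 -0.53346531] -1.9904755416361548 0.13528525342019057 39.480480551719666
scene 81
('c', array([628.9, -90.5]), 'size', array([40.2, 12.3]), 'long-axis yaw', 0.322, 'n', 81) [[611.9, -94.5, 200.7], [646.5, -80.3, 224.7]]
board ('c', array([624.1, -80.5]), 'size', array([73.2, 16.9]), 'long-axis yaw', 0.001, 'n', 151) [[592.5, -88.7, 140.7], [659.4, -81.5, 198.5]]
top 0
board ('c', array([596.4, -91.2]), 'size', array([13.1,  4. ]), 'long-axis yaw', 0.136, 'n', 15) [[590.0, -93.0, 153.5], [602.1, -88.7, 203.9]]
```

View pics/s3c.png

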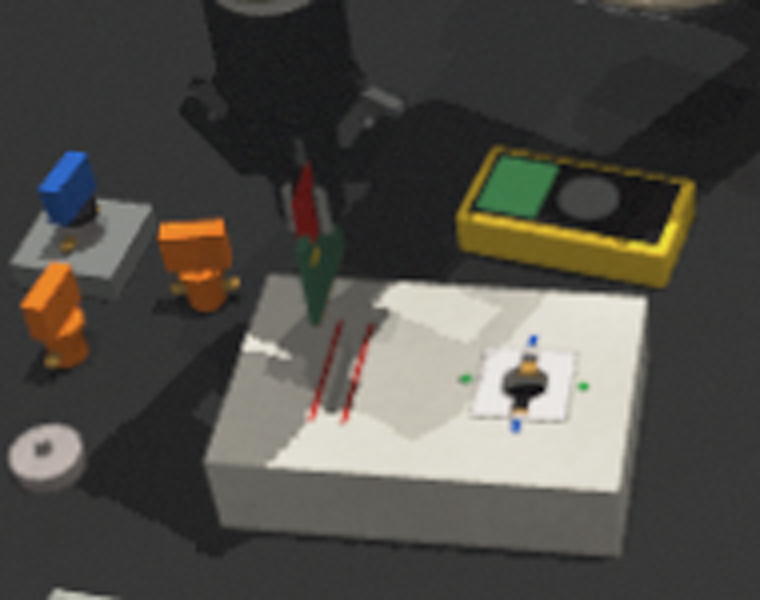

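Picture: the card hangs upright above the slot, with its board bottom at crop (318,320) and the stripes at (325,370) and (358,370). I'll fit the card's face and ends for the fine offset.

```bash
python3 - <<'E'
from h import *
n='scene'; im,X,H,S,V,z,ok=measure(n,'x.png')
g=(H>40)&(H<85)&(S>50)&ok&(z>125)&(z<205)&(abs(X[...,1]+90)<30)
g=cv2.erode(g.astype(np.uint8),np.ones((2,2)))>0
P=X[g]; 
for y in(0.09,0.10):
    u=P[:,:2]@[np.cos(y),np.sin(y)]; v=P[:,:2]@[-np.sin(y),np.cos(y)]
    print(len(P),'u',np.percentile(u,[0,5,95,100]),'v med',np.percentile(v,[10,50,90]), 'slot u,v', np.array([625.9,-89.])@[np.cos(y),np.sin(y)],np.array([625.9,-89.])@[-np.sin(y),np.cos(y)])
print(np.linalg.lstsq(np.c_[P[:,0]-625,P[:,2]-165,np.ones(len(P))],P[:,1],rcond=None)[0])
r=ctrl.place_of('scene','card_mid'); print(r)
for a in r[:3]: print(at_depth('scene',a['uv'],1)*0+at_z('scene',a['uv'],164))
E
```

```text
102 u [580.78802583 591.49335107 648.83743189 650.21732483] v med [-140.95905672 -138.89935777 -138.20615371] slot u,v 615.3676247135843 -144.8947771811026
102 u [579.36556747 590.08086674 647.40259948 648.80420653] v med [-147.44662633 -145.18297492 -144.42181674] slot u,v 613.8879329659486 -151.04110618899404
[ 7.69733986e-02 -1.09397301e-02 -8.32691902e+01]
[{'uv': [180.3, 161.4], 'conf': 0.82}, {'uv': [411.6, 190.4], 'conf': 0.79}]
[615.79510464 -90.6026183  164.        ]
[610.94564808 463.84355773 164.        ]
```

>>> send_rows(targets=[{"offset":[0.1,0,-2],"spin":0.01},{"offset":[0.1,0,-4],"spin":0.01},{"offset":[0.1,0,-5.6],"spin":0.01},{"offset":[0.1,0,-6.2],"spin":0.01},{"offset":[0.1,0,-6.2],"spin":0.01},{"offset":[0.1,0,-6.2],"spin":0.01}])

```text
time_s: 5.78
eef_pos: [626.0, -88.5, 130.1]
ee_rot: [0.0, -0.052, 0.999, -0.0]
force: [-0.2, -0.2, -0.8]
grip_width: 0.134
grip_force: 39.5
```

```bash
python3 - <<'E'
from h import *
s=ctrl.sense(); print(s['eef_pos'],s['ee_rot'],s['force'])
n='scene'; im,X,H,S,V,z,ok=measure(n,'s4.png')
g=(H>40)&(H<85)&(S>50)&ok&(z>70)&(z<140)&(abs(X[...,1]+90)<30)
g=cv2.erode(g.astype(np.uint8),np.ones((2,2)))>0
P=X[g]; y=.1; print(len(P),np.percentile(P@[-np.sin(y),np.cos(y),0],[10,50,90]),np.percentile(P@[np.cos(y),np.sin(y),0],[0,2,98,100]),P[:,2].min())
b=cv2.resize(im[150:225,150:230,::-1],(640,600),interpolation=cv2.INTER_CUBIC)
cv2.imwrite('pics/s4c.png',b)
p=s['eef_pos']
for t in(-35,35):
    c=np.array([p[0]+t*np.cos(y),p[1]+t*np.sin(y),p[2]-56]); q=np.array(proj('scene',c)); print('bottom edge end predicted crop px',(q-[150,150])*8)
    c=np.array([626+t*np.cos(y),-89.5+t*np.sin(y),64]); print('slot',(np.array(proj('scene',c))-[150,150])*8)
E
```

```text
[626.00334165 -88.45792397 130.14235566] [ 4.29883976e-04 -5.18848395e-02  9.98652969e-01 -1.60428566e-04] [-0.22055378 -0.24237706 -0.80566346]
79 [-147.20262935 -145.52395912 -144.69896461] [585.3290977  595.1420557  649.41641193 651.5973651 ] 84.64148012117201
bottom edge end predicted crop px [298.92950945 242.11093425]
slot [299.75181256 263.37896256]
bottom edge end predicted crop px [253.01866447 397.69998179]
slot [254.18375019 418.84873743]
```

View pics/s4c.png

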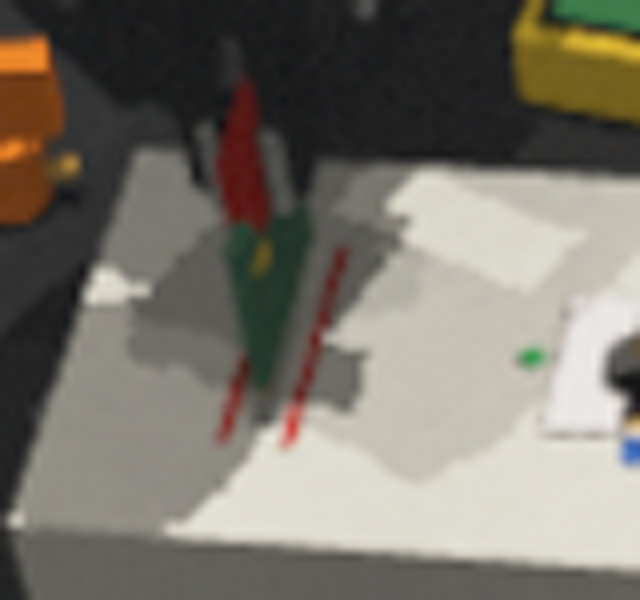

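Picture: the lower end of the board, crop (263,393), lines up with the slot, whose stripe midpoint is about (263,415) at that height. I'll lower it gently.

>>> send_rows(targets=[{"offset":[0,0,-0.4],"spin":0},{"offset":[0,0,-0.8],"spin":0},{"offset":[0,0,-1.1],"spin":0},{"offset":[0,0,-1.4],"spin":0},{"offset":[0,0,-1.4],"spin":0}])

```text
time_s: 6.25
eef_pos: [626.4, -88.9, 115.4]
ee_rot: [0.001, -0.052, 0.999, -0.0]
force: [4.2, -0.0, -1.7]
grip_width: 0.136
grip_force: 39.3
```

>>> send_rows(targets=[{"offset":[0.05,0,-0.3],"spin":0},{"offset":[0.05,0,-0.6],"spin":0},{"offset":[0.05,0,-0.9],"spin":0},{"offset":[0.05,0,-1.2],"spin":0},{"offset":[0.05,0,-1.2],"spin":0}])

```text
time_s: 6.67
eef_pos: [626.6, -88.8, 102.7]
ee_rot: [0.0, -0.052, 0.999, 0.0]
force: [4.9, 0.4, -3.1]
grip_width: 0.134
grip_force: 39.3
```

Sliding in well; I'll go on to the floor.

>>> send_rows(targets=[{"offset":[0.08,0,-0.4],"spin":0},{"offset":[0.08,0,-0.8],"spin":0},{"offset":[0.08,0,-1.2],"spin":0},{"offset":[0.08,0,-1.6],"spin":0},{"offset":[0.08,0,-1.9],"spin":0},{"offset":[0.08,0,-1.9],"spin":0}])

```text
time_s: 7.17
eef_pos: [627.0, -88.9, 85.5]
ee_rot: [0.0, -0.052, 0.999, -0.0]
force: [-2.7, 1.3, 11.1]
grip_width: 0.135
grip_force: 41.4
```

>>> send_rows(targets=[{"offset":[-0.03,0,-0.1],"spin":0},{"offset":[-0.03,0,-0.1],"spin":0}])

```text
time_s: 7.33
eef_pos: [626.9, -88.9, 85.4]
ee_rot: [0.001, -0.052, 0.999, -0.0]
force: [-4.1, 2.6, 17.1]
grip_width: 0.132
grip_force: 42.2
```

>>> send_rows(targets=[{"offset":[0,0,0],"spin":0},{"offset":[0,0,0],"spin":0},{"offset":[0,0,0],"spin":0},{"offset":[0,0,0],"spin":0},{"offset":[0,0,0],"spin":0}], grip=0.5)

```text
time_s: 7.75
eef_pos: [626.4, -88.8, 82.8]
ee_rot: [-0.001, -0.052, 0.999, 0.0]
force: [0.3, 0.1, 0.5]
grip_width: 0.5
grip_force: 0.0
```

>>> send_rows(targets=[{"offset":[0,0,1],"spin":0},{"offset":[0,0,2.5],"spin":0},{"offset":[0,0,4.5],"spin":0},{"offset":[0,0,7],"spin":0},{"offset":[0,0,9],"spin":0},{"offset":[0,0,9],"spin":0}])

```text
time_s: 8.25
eef_pos: [628.3, -89.3, 178.7]
ee_rot: [0.004, -0.052, 0.999, -0.001]
force: [-0.6, -0.3, 1.3]
grip_width: 0.497
grip_force: 0.0
```

```bash
python3 - <<'E'
from h import *
s=ctrl.sense(); print(s['eef_pos'],s['ee_rot'],s['force'],s['time_s'])
n='scene'; im,X,H,S,V,z,ok=measure(n,'s5.png')
m=((H<7)|(H>173))&(S>120)&(V>60)&ok&(z>80)&(z<160)&(abs(X[...,1]+90)<60); print(rect(X[m]),np.percentile(X[m],[2,50,98],axis=0).round(1).tolist())
E
```

```text
[628.32571529 -89.32419971 178.68233946] [ 0.00370973 -0.05160729  0.99865944 -0.00149785] [-0.57703275 -0.32766605  1.32621784] 8.25
('c', array([627.4, -86.1]), 'size', array([45.7, 11.8]), 'long-axis yaw', 0.104, 'n', 110) [[607.0, -92.6, 94.8], [632.8, -83.2, 115.8], [647.8, -79.1, 120.9]]
```

The card is home: handle top at about 119 mm, let go. Now for the plug.

>>> send_rows(targets=[{"offset":[-1.7,-3.2,0],"spin":-0.03},{"offset":[-3.4,-6.4,0],"spin":-0.06},{"offset":[-5.1,-9.6,0],"spin":-0.09},{"offset":[-6.8,-12.8,0],"spin":-0.12},{"offset":[-8.5,-16,0],"spin":-0.12},{"offset":[-10.2,-19.2,0],"spin":-0.12},{"offset":[-11.9,-22.3,0],"spin":-0.12},{"offset":[-13.3,-25,0],"spin":-0.12}])

```text
time_s: 8.97
eef_pos: [492.0, -340.4, 172.5]
ee_rot: [-0.001, 0.009, 1.0, 0.0]
force: [0.5, 1.1, 0.2]
grip_width: 0.499
grip_force: 0.0
```

```bash
python3 - <<'E'
from h import *
s=ctrl.sense(); print(s['eef_pos'],s['ee_rot'],s['joints'])
for n in('scene','top'):
    im=cv2.imread(f'pics/{n}1.png'); X=cloud(n,measure(n,n+'6.png')[1][...,0]*0+1) if 0 else None
im,X,H,S,V,z,ok=measure('scene','s6.png')
b=(H>105)&(H<130)&(S>120)&(V>60)&ok&(abs(X[...,0]-493)<50)&(abs(X[...,1]+339)<50)
for lo in(78,80,82):
    t=b&(z>lo)&(z<95); P=X[t]; print(lo,rect(P),P[:,:2].mean(0))
# image-only: rotated rect of blue top pixels in first top image, on plane z=84
im=cv2.imread('pics/top1.png'); h=cv2.cvtColor(im,cv2.COLOR_BGR2HSV).astype(int)
m=(h[...,0]>105)&(h[...,0]<130)&(h[...,1]>150)&(h[...,2]>80); m[:, :360]=0; m[:,400:]=0; m[:200]=0;m[245:]=0
vv,uu=np.nonzero(m); P=np.array([at_z('top',(u,v),84) for u,v in zip(uu,vv)]); print(rect(P),P.mean(0))
c=np.cov(P[:,:2].T); w,e=np.linalg.eigh(c); print('pca yaw',np.arctan(e[1,1]/e[0,1]))
b=cv2.resize(cv2.imread('pics/s6.png')[90:200,70:190],(654,600),interpolation=cv2.INTER_CUBIC); cv2.imwrite('pics/s6c.png',b)
E
```

```text
[ 492.02663997 -340.42921832  172.53908389] [-6.49271044e-04  8.80606666e-03  9.99960893e-01  4.94943088e-04] [-8.00788084e-01  5.21837276e-01  1.34683728e+00 -2.39327777e-04
  1.27453480e+00 -2.35390199e+00]
78 ('c', array([ 492.7, -340.1]), 'size', array([48.8, 17.1]), 'long-axis yaw', -0.113, 'n', 71) [ 493.5315894  -338.41955304]
80 ('c', array([ 493.7, -340.4]), 'size', array([46.1, 16.9]), 'long-axis yaw', -0.149, 'n', 62) [ 493.7442721  -339.07980716]
82 ('c', array([ 493.8, -340.4]), 'size', array([46. , 16.9]), 'long-axis yaw', -0.149, 'n', 51) [ 493.7780666  -339.66558398]
('c', array([ 493. , -338.2]), 'size', array([42. , 17.6]), 'long-axis yaw', -0.092, 'n', 73) [ 492.68591976 -338.57005677   84.        ]
pca yaw -0.10633114757504193
```

View pics/s6c.png

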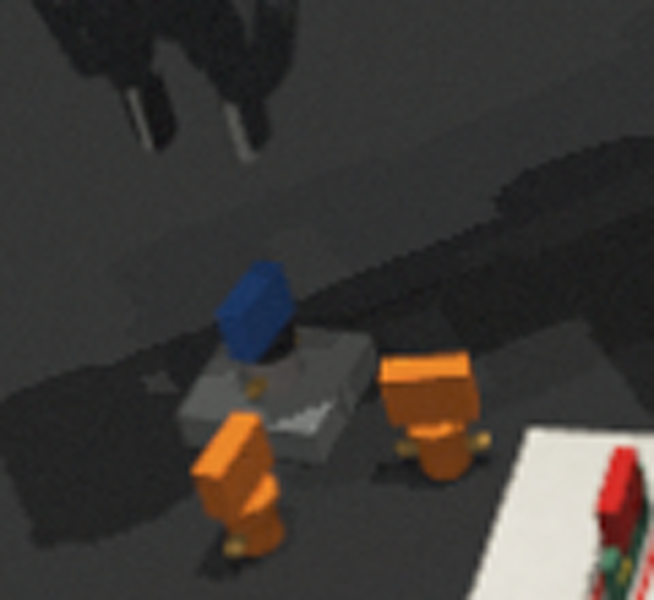

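Picture: the fingers are over the blue grip at crop (258,310), and the orange decoys at (430,400) and (235,470) are clear. Plug yaw is about -0.11. I'll descend and grip.

>>> send_rows(targets=[{"offset":[0,0,-2],"spin":-0.03},{"offset":[0,0,-4.5],"spin":-0.06},{"offset":[0,0,-7],"spin":-0.09},{"offset":[0,0,-9],"spin":-0.09},{"offset":[0,0,-10.8],"spin":-0.09},{"offset":[0,0,-11.8],"spin":-0.09},{"offset":[0,0,-11.8],"spin":-0.09},{"offset":[0,0,-11.8],"spin":-0.09}])

```text
time_s: 9.68
eef_pos: [493.8, -338.7, 55.3]
ee_rot: [-0.0, 0.053, 0.999, 0.0]
force: [-0.6, -0.6, -0.2]
grip_width: 0.5
grip_force: 0.0
```

>>> send_rows(targets=[{"offset":[0,0,0],"spin":0},{"offset":[0,0,0],"spin":0},{"offset":[0,0,0],"spin":0},{"offset":[0,0,0],"spin":0},{"offset":[0,0,0],"spin":0},{"offset":[0,0,0],"spin":0}], grip=0, squeeze=80)

```text
time_s: 10.18
eef_pos: [494.2, -339.3, 56.5]
ee_rot: [0.001, 0.053, 0.999, -0.001]
force: [-0.5, 0.1, 6.8]
grip_width: 0.174
grip_force: 79.6
```

>>> send_rows(targets=[{"offset":[0,0,1],"spin":0},{"offset":[0,0,2],"spin":0},{"offset":[0,0,3.5],"spin":0},{"offset":[0,0,5.5],"spin":0},{"offset":[0,0,8],"spin":0},{"offset":[0,0,10.5],"spin":0},{"offset":[0,0,13],"spin":0},{"offset":[0,0,13],"spin":0}])

```text
time_s: 10.85
eef_pos: [495.0, -340.0, 191.5]
ee_rot: [0.003, 0.053, 0.999, -0.003]
force: [0.3, 0.6, -0.5]
grip_width: 0.168
grip_force: 78.6
```

>>> send_rows(targets=[{"offset":[1,3.2,0],"spin":0.03},{"offset":[2,6.4,0],"spin":0.06},{"offset":[3,9.6,0],"spin":0.09},{"offset":[4,12.8,0],"spin":0.12},{"offset":[5,16,0],"spin":0.15},{"offset":[6,19,0],"spin":0.18},{"offset":[7,22,0],"spin":0.2},{"offset":[8,25,0],"spin":0.2}])

```text
time_s: 11.52
eef_pos: [573.8, -87.1, 185.6]
ee_rot: [-0.0, -0.047, 0.999, 0.0]
force: [0.3, -0.2, -1.2]
grip_width: 0.174
grip_force: 78.6
```

>>> send_rows(targets=[{"offset":[1.2,3.2,0],"spin":0},{"offset":[2.4,6.4,0],"spin":0},{"offset":[3.4,9.2,-1],"spin":0},{"offset":[4.1,11.9,-2.5],"spin":0},{"offset":[4.1,11.9,-4],"spin":0},{"offset":[4.1,11.9,-5],"spin":0},{"offset":[4.1,11.9,-5],"spin":0},{"offset":[4.1,11.9,-5],"spin":0}])

```text
time_s: 12.18
eef_pos: [614.6, 29.4, 135.5]
ee_rot: [-0.0, -0.046, 0.999, 0.0]
force: [-0.8, 0.3, -0.3]
grip_width: 0.172
grip_force: 78.6
```

```bash
python3 - <<'E'
from h import *
s=ctrl.sense(); print(s['eef_pos'],s['ee_rot'],s['force'],s['joints'])
im,X,H,S,V,z,ok=measure('scene','s7.png')
b=(H>105)&(H<130)&(S>120)&(V>40)&ok&(abs(X[...,0]-614)<60)&(abs(X[...,1]-30)<60)&(z>90)
if b.sum()>5: print(rect(X[b]),X[b].min(0),X[b].max(0))
b=cv2.resize(im[130:230,190:290,::-1],(600,600),interpolation=cv2.INTER_CUBIC); cv2.imwrite('pics/s7c.png',b)
p=s['eef_pos']; y=.1
for t in(-25.5,0,25.5): print('pin axis predicted crop',(np.array(proj('scene',[p[0]+t*np.cos(y),p[1]+t*np.sin(y),p[2]-28]))-[190,130])*6)
for t in(-27,0,27): print('socket',(np.array(proj('scene',[614.7+t*np.cos(y),30.3+t*np.sin(y),64]))-[190,130])*6)
E
```

```text
[614.57592848  29.43685491 135.50786664] [-2.64259035e-04 -4.61373464e-02  9.98935071e-01  1.55361958e-06] [-0.82608795  0.2575565  -0.27647737] [-1.42261735e-01  5.92489273e-01  1.33288298e+00 -1.02284887e-04
  1.21674015e+00 -1.80533004e+00]
('c', array([615.5,  31.2]), 'size', array([46.5, 18.5]), 'long-axis yaw', 0.093, 'n', 131) [592.52278603  20.63616441 126.78875257] [638.87826882  41.59688619 201.13752717]
pin axis predicted crop [243.22013848 279.38409578]
pin axis predicted crop [234.42623104 321.99563527]
pin axis predicted crop [225.36821627 365.91719267]
socket [251.38405538 348.81805461]
socket [242.45087901 393.84773816]
socket [233.24202587 440.29758029]
```

View pics/s7c.png

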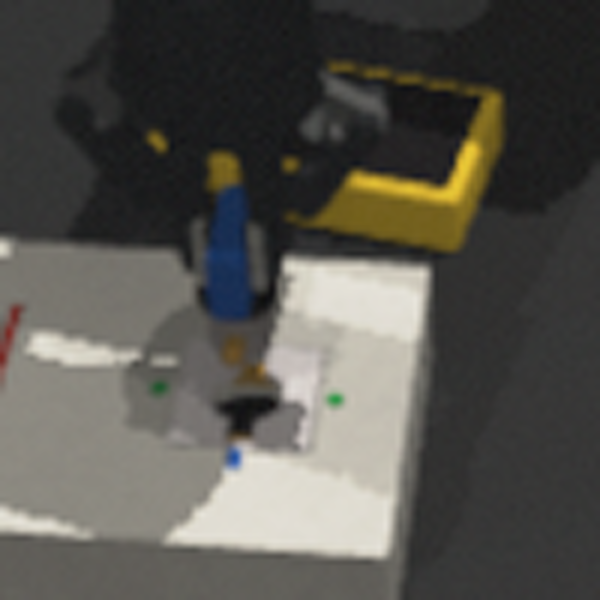

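Picture: the plug hangs over the socket, with its near pin end at crop (235,350) and the green marks' midpoint at (247,393), aligned to within about 1.5 mm. I'll lower the shaft into the bore and feel.

>>> send_rows(targets=[{"offset":[-0.03,0.05,-0.8],"spin":0.01},{"offset":[-0.03,0.05,-1.6],"spin":0.01},{"offset":[-0.03,0.05,-2.3],"spin":0.01},{"offset":[-0.03,0.05,-2.8],"spin":0.01},{"offset":[-0.03,0.05,-3.1],"spin":0.01},{"offset":[-0.03,0.05,-3.3],"spin":0.01},{"offset":[-0.03,0.05,-3.3],"spin":0.01}])

```text
time_s: 12.82
eef_pos: [614.5, 30.5, 101.9]
ee_rot: [-0.0, -0.052, 0.999, -0.0]
force: [1.5, -0.3, -1.5]
grip_width: 0.171
grip_force: 78.6
```

>>> send_rows(targets=[{"offset":[0.03,0,-0.3],"spin":0},{"offset":[0.03,0,-0.6],"spin":0},{"offset":[0.03,0,-0.9],"spin":0},{"offset":[0.03,0,-1.1],"spin":0},{"offset":[0.03,0,-1.1],"spin":0}])

```text
time_s: 13.23
eef_pos: [614.8, 30.7, 90.9]
ee_rot: [-0.0, -0.052, 0.999, 0.0]
force: [1.6, 0.5, -1.8]
grip_width: 0.17
grip_force: 78.6
```

The pin is in the notches (no vertical force 5 mm below the lip). I'll push against the spring.

>>> send_rows(targets=[{"offset":[0.03,0,-0.3],"spin":0},{"offset":[0.03,0,-0.6],"spin":0},{"offset":[0.03,0,-0.9],"spin":0},{"offset":[0.03,0,-1.15],"spin":0},{"offset":[0.03,0,-1.15],"spin":0},{"offset":[0.03,0,-1.15],"spin":0}])

```text
time_s: 13.73
eef_pos: [615.2, 30.7, 80.1]
ee_rot: [0.0, -0.052, 0.999, -0.0]
force: [-0.6, -0.5, 5.4]
grip_width: 0.172
grip_force: 79.3
```

>>> send_rows(targets=[{"offset":[0,0,0],"spin":-0.08},{"offset":[0,0,0],"spin":-0.18},{"offset":[0,0,0],"spin":-0.28},{"offset":[0,0,0],"spin":-0.38},{"offset":[0,0,0],"spin":-0.48},{"offset":[0,0,0],"spin":-0.58},{"offset":[0,0,0],"spin":-0.68},{"offset":[0,0,0],"spin":-0.78}])

```text
time_s: 14.4
eef_pos: [615.4, 30.5, 80.3]
ee_rot: [0.001, 0.334, 0.942, -0.0]
force: [0.4, 0.1, 4.6]
grip_width: 0.176
grip_force: 79.5
```

>>> send_rows(targets=[{"offset":[0,0,0],"spin":-0.1},{"offset":[0,0,0],"spin":-0.2},{"offset":[0,0,0],"spin":-0.3},{"offset":[0,0,0],"spin":-0.4},{"offset":[0,0,0],"spin":-0.5},{"offset":[0,0,0],"spin":-0.6},{"offset":[0,0,0],"spin":-0.7},{"offset":[0,0,0],"spin":-0.78}])

```text
time_s: 15.07
eef_pos: [614.9, 30.1, 80.1]
ee_rot: [0.0, 0.667, 0.745, -0.001]
force: [-1.7, -3.6, 4.6]
grip_width: 0.17
grip_force: 79.5
```

>>> send_rows(targets=[{"offset":[0,0,0],"spin":-0.02},{"offset":[0,0,0],"spin":-0.02},{"offset":[0,0,0],"spin":-0.02},{"offset":[0,0,0],"spin":-0.02}])

```text
time_s: 15.4
eef_pos: [614.9, 30.1, 80.0]
ee_rot: [0.0, 0.672, 0.74, -0.0]
force: [-2.1, -3.3, 3.9]
grip_width: 0.172
grip_force: 79.5
```

```bash
python3 - <<'E'
from h import *
s=ctrl.sense(); q=s['ee_rot']; print(s['eef_pos'],'x-axis yaw from notch',2*np.arctan2(q[1],q[2])+0.1,s['force'],s['wrist_torque'])
im,X,H,S,V,z,ok=measure('scene','s8.png')
b=(H>105)&(H<130)&(S>120)&(V>40)&ok&(abs(X[...,0]-614)<60)&(abs(X[...,1]-30)<60)&(z>78)
if b.sum()>5: print(rect(X[b]),X[b].min(0),X[b].max(0))
m=((H<7)|(H>173))&(S>120)&(V>60)&ok&(z>80)&(z<160)&(abs(X[...,1]+90)<60); print(rect(X[m]),np.percentile(X[m],[2,50,98],axis=0).round(1).tolist())
b=cv2.resize(im[120:240,150:290,::-1],(700,600),interpolation=cv2.INTER_CUBIC); cv2.imwrite('pics/s8c.png',b)
E
```

```text
[614.91039567  30.09114928  80.03655471] x-axis yaw from notch 1.5747308749045354 [-2.11808141 -3.32774415  3.85159072] [-0.65680455  0.4686249   0.09880639]
('c', array([616. ,  34.6]), 'size', array([41.6, 18.3]), 'long-axis yaw', -1.513, 'n', 72) [606.00422663  14.30541097  79.87458978] [626.27452074  55.72664261 109.98032655]
('c', array([625.8, -86.3]), 'size', array([47.2, 12.6]), 'long-axis yaw', 0.143, 'n', 111) [[604.2, -93.2, 93.9], [633.4, -83.4, 115.5], [648.5, -79.2, 120.4]]
```

View pics/s8c.png

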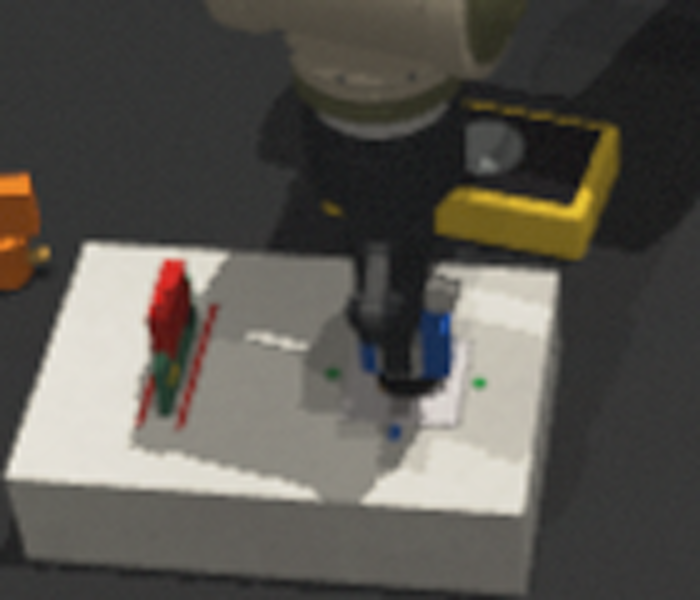

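Picture: the card is upright in the slot at crop (170,340). The plug has turned a quarter in the socket at (410,350), still gripped, with a wrist torque of 0.099 N m matching the spring at the stop. I'll hand in.

```bash
python3 -c "
from rig import ctrl
print(ctrl.finish_job())"
```

```text
the job is handed in; nothing more can be done
None
```

I handed the job in at about 15 s: the red card is home in the slot and let go, and the blue plug is in the socket, turned about 1.57 rad clockwise and still gripped; no verdict came back.

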